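Demagnetise the long T-slot nuts

ROBOT

A 7-joint arm with a two-finger parallel gripper is mounted at the origin on the work surface. World frame = base frame: x ahead of the robot, y to its left, z up, the work surface at z = 0. Lengths are in mm, angles in rad, forces in N, time in s.
With the tool pointing down it reaches from about 350 to 900 mm from the base axis. Payload 19.9 kg.
Tool frame: the origin (TCP) lies on the centre line of the jaws, within the pads' length; the fingertips stand 22 mm ahead of it and the grasp point (between the pads) lies 3 mm ahead of it; z points along the fingers, y is the line along which they close (so a half turn about z gives the same grasp; the last joint's range is limited). The gripper opens to 94 mm and grips with 3 to 60 N. Pads are 16 mm wide; open, the fingers measure 119 mm over their backs; the gripper's body (75 mm by 177 mm) begins 78 mm behind the grasp point.
Start: joints at [-1.194, 0.417, -0.01, 1.614, 0.005, 1.111, -0.053], TCP at [254.153, 570.97, 227.425] pointing down, gripper open.
Joint ranges: [-2.81, 2.81], [-0.39, 2.02], [-1.27, 1.25], [0.06, 2.57], [-1.19, 4.33], [0.19, 2], [-2.82, 2.82]. Speed limits (rad/s): [1.89, 1.89, 2.39, 2.39, 3.01, 3.01, 3.01].

INTERFACE

Orientations are given as [roll, pitch, yaw] about the fixed x, y, z axes, in that order (R = Rz(yaw) Ry(pitch) Rx(roll)).
In Python, from workcell import read_state, imaging, r gives the robot as it stands.
- The arm moves only by the tool drive_tool, never from a script. Its argument "commands" is a list that holds one entry, the list of rows, each a list of 4 numbers: the shift along the world's x, y, z in m, then the turn about the world's z in rad. In form: [[[dx, dy, dz, yaw], ...]]. A call has exactly 10 rows; each row shifts and turns the commanded pose from where the row before left it; what a row does not reach is not made up. A row lasts 1/12 s, in which the tool goes at most 41.7 mm and 7.16 degrees, less where a joint would pass 70% of its speed; a pose out of reach is approached as far as the arm can. A call with a gripper value outside its range is refused whole. "jaw" is the opening, from 0 (shut) to 1 (fully open), set as the call begins (left out, the last holds). The fingers move at their own pace and stop on an object; "squeeze" is the grip in N (left out, the last holds). Time passes only in rows, so rows that do not move let the fingers close, or fill a call up. It gives the time, the measured TCP pose, the force, the opening and the grip force at its end, in the units of the state.
- read_state(): the state, without advancing time (a new reading comes with each control period).
- imaging.get_image(name): name is "scene" or "side" or "wrist"; returns (picture, depth): 480x640x3 uint8, red, green, blue; 480x640 float32, mm along the optical axis (not along the pixel's ray), 0 where there is no reading.
- imaging.camera_model(name): a dict with "mtx" (3x3 intrinsics, pixels), "D" ([k1, k2, p1, p2, k3] as OpenCV has them; the pictures are not rectified), "pose" (4x4, takes a point from camera to world coordinates); the wrist camera has in their place "T_tool_cam" (4x4, takes a point from camera to tool coordinates, whose origin is the TCP and whose axes are the flange's). Camera axes: x right, y down, z forward; pixel columns grow to the right and rows downward; lengths in mm; the calibration is good to about 2 mm. A picture is of the moment at which its call begins: read the wrist's pose just before it. camera_model takes no time and is no camera call.
- r.close_job(): hands the job in; it is judged then, once.
Trained networks look in the newest picture that a camera, given by its name, has taken for a name from the list of things; names that differ only in an ending like _2 or _b are one class to them, and where a whole thing is asked for, a point or a joint stands for the part that bears it (a point fixed in the world has none). Each returns a list of dicts, best first, with "conf" (0 to 1); they miss things now and then, are a little off and sometimes report something else, mostly with a low value. They report only what shows in the picture. A call takes as long as a camera call. They do not tell look-alikes from the thing itself.
- imaging.masks_of(thing, camera): "mask" (480x640 bool, what is visible of it) and "bbox" ([left, top, right, bottom] in pixels, round what is visible of it).
The state is a dict: "clock": time; "joint_positions": joint angles; "qvel": joint speeds; "joint_efforts": joint torques, N m; "tool_pos": TCP position; "ee_rot": TCP orientation; "wrist_force": force on the tool from outside, world axes, zero at the start; "wrist_torque": the same for the moment, N m; "finger_gap": opening from 0.0 (shut) to 1.0 (fully open); "grasp_force": force on a finger pad.
Only numpy, scipy, OpenCV 4.12 (cv2) and the standard library are available. Lean on these libraries where they do the work, as an engineer would, in place of code of your own. Each camera call takes 0.05 s, during which the arm holds its last target. There are 200 camera calls.

TASK

Pick all the long T-slot nuts out of the mixed bin and lay them on the plate of the demagnetiser while it is off. When they are all on the plate, push its rocker switch over to on, and with it running move all the nuts across into the cardboard carton; then push the switch back to off. Leave the other hardware in the bin and the mug and the spray can standing where they are.

Things in the scene. Friction and masses are not known exactly. Their poses are not given: they have to be found in the camera images.
- demag: bench demagnetiser: grey steel box 325 (its x) x 140 (its y) x 60 mm high, fixed, standing between bin and carton; its lipped steel plate is on the far part of its top, a rocker switch on the near part (towards the robot). Origin: centre of its underside; x points away from the robot along its length, y to the left, z up
- plate_mid (a point): centre of the top face of the demagnetiser's plate, 64 mm above the bench; axes as the demagnetiser's. The usable plate measures 230 mm along x and 128 mm along y inside a lip that stands 6 mm above it
- rocker (a joint): angle (rad) of the rocker switch about the demagnetiser's x axis: -0.28 = OFF (left, +y end down, right end up), +0.28 = ON (right, -y end, marked with a white dot, down). Stays at either end; snaps over by itself once pushed past 0 (level); the raised end takes about 3 N to push down. Its level top face is 82 mm above the bench, its middle 116 mm in front of the demagnetiser's origin
- rocker_left (a point): on the top face of the rocker (a flat black paddle 40 mm along x, 80 mm along y, 8 mm thick), 30 mm from the pivot at its left (+y) end; moves with the rocker: about 74 mm above the bench when down, 90 mm when up
- rocker_right (a point): the same point at the right (-y) end, where the white dot is
- bin: green plastic bin, open on top, fixed: 280 (x) x 250 (y) x 55 mm high, walls and floor 4 mm thick; holds mixed steel clamping hardware. It stands to the left or to the right of the demagnetiser. Origin: centre of its underside, z up
- carton: brown cardboard carton of the same size as the bin (280 x 250 x 55 mm, walls and floor 4 mm), open, empty, fixed; stands on the other side of the demagnetiser. Origin: centre of its underside, z up
- tnut0: long T-slot nut, steel, 64 mm long (its x), T section: base 28 mm wide (y) and 10 mm high, neck 18 mm wide and 12 mm high on top (22 mm in all), two dark threaded holes in the top; about 0.22 kg. Starts base down. Origin: centre of its underside, z up out of the neck. Three or four of tnut0 to tnut3 are present
- tnut1: long T-slot nut, steel, 64 mm long (its x), T section: base 28 mm wide (y) and 10 mm high, neck 18 mm wide and 12 mm high on top (22 mm in all), two dark threaded holes in the top; about 0.22 kg. Starts base down. Origin: centre of its underside, z up out of the neck. Three or four of tnut0 to tnut3 are present
- tnut2: long T-slot nut, steel, 64 mm long (its x), T section: base 28 mm wide (y) and 10 mm high, neck 18 mm wide and 12 mm high on top (22 mm in all), two dark threaded holes in the top; about 0.22 kg. Starts base down. Origin: centre of its underside, z up out of the neck. Three or four of tnut0 to tnut3 are present
- tnut3: long T-slot nut, steel, 64 mm long (its x), T section: base 28 mm wide (y) and 10 mm high, neck 18 mm wide and 12 mm high on top (22 mm in all), two dark threaded holes in the top; about 0.22 kg. Starts base down. Origin: centre of its underside, z up out of the neck. Three or four of tnut0 to tnut3 are present
- shortnut0: short T-slot nut, steel, the same T section but only 32 mm long (x), one hole; starts in the bin and stays there. Origin: centre of its underside
- shortnut1: short T-slot nut, steel, the same T section but only 32 mm long (x), one hole; starts in the bin and stays there. Origin: centre of its underside
- bar0: plain steel bar 64 (x) x 24 (y) x 22 mm, no step and no holes; starts in the bin and stays there. Origin: centre of its underside
- bar1: plain steel bar 64 (x) x 24 (y) x 22 mm, no step and no holes; starts in the bin and stays there. Origin: centre of its underside
- bush0: round flanged steel bush, flange 36 mm, body 24 mm in diameter, 26 mm high, standing; starts in the bin and stays there. Origin: centre of its underside
- mug: white mug, 80 mm wide, 90 mm high, on the bench beyond the work; origin under it
- spray: aluminium spray can, 66 mm wide, 120 mm high, on the bench beyond the work; origin under it
Mind the look-alikes: they are no part of the job. Leave any yellow look-alike of the tnut1 alone. What is shaped like the shortnut0 but purple is not meant.

How it is judged:
By the outcome, as a careful person would: the job done as asked, in the order asked, and still so for the second after the job is handed in, with the robot touching nothing.
Of tnut0, tnut1, tnut2, tnut3 only 3 to 4 are there at a start; the rules pass over those that are not, and their reading is None.
At some moment in a run one of tnut0, tnut1, tnut2, tnut3 may be knocked a few centimetres aside while the robot is not near it.
Once in a run the grip may slacken for a moment while it holds something.
It also fails if it takes over 210 s, if anything falls off the work surface, if the arm or the gripper's body presses on something with over 40 N, if the wrist force passes 120 N, or if a joint passes its speed limit or range.

## Working session

There is one attempt and no reset: what is moved stays moved. The work goes in short steps, Python scripts to look and compute and a tool call to move; the robot and the scene stay as the last step left them, time stands still between calls to the robot, and variables do not carry over. Pictures are saved under pics/ and viewed, at most 14 in all, crops included, and the job is handed in when it is done.

Besides the shell and the picture viewer there is one more tool, called after "Call:" as a command line: name --argument value ..., lists and objects as JSON in quotes. drive_tool: Moves the arm, as the interface text tells. Its arguments: {"type":"object","properties":{"commands":{"type":"array"},"jaw":{"type":"number"},"squeeze":{"type":"number"}},"required":["commands"]}

```bash
ls; mkdir -p pics; cat > h.py <<'E'
import numpy as np, cv2
from workcell import read_state, imaging, r
from scipy.spatial.transform import Rotation as Ro
def snap(name,fn=None):
    s=read_state(); im,d=imaging.get_image(name); m=imaging.camera_model(name)
    if 'pose' in m: T=np.array(m['pose'])
    else:
        W=np.eye(4); W[:3,:3]=Ro.from_euler('xyz',s['ee_rot']).as_matrix(); W[:3,3]=s['tool_pos']; T=W@np.array(m['T_tool_cam'])
    v,u=np.mgrid[0:480,0:640]
    n=cv2.undistortPoints(np.stack([u.ravel(),v.ravel()],1).astype(np.float64)[:,None],np.array(m['mtx']),np.array(m['D']))[:,0].reshape(480,640,2)
    P=np.dstack([n*d[...,None],d])@T[:3,:3].T+T[:3,3]
    P[d==0]=np.nan
    if fn: cv2.imwrite('pics/'+fn,im[...,::-1])
    return im,d,P
E
python3 - <<'E'
from h import *
print(read_state())
for c in ['scene','side','wrist']:
    im,d,P=snap(c,c+'0.png'); np.savez('/tmp/'+c,im=im,P=P)
    for t in ['demag','bin','carton','tnut0','shortnut0','bar0','rocker','mug','spray']:
        for k in imaging.masks_of(t,c):
            p=P[k['mask']]; print(c,t,round(k['conf'],2),k['bbox'],np.nanmedian(p,0).round(),np.nanpercentile(p,5,axis=0).round(),np.nanpercentile(p,95,axis=0).round())
E
```

```text
pics
{'clock': 0.0, 'joint_positions': array([-1.19352613,  0.41797389, -0.01034121,  1.6141604 ,  0.00471595,
        1.11069066, -0.05299798]), 'qvel': array([-2.36796456e-04,  1.13438398e-04,  4.28398640e-04,  5.36456237e-05,
       -3.47550798e-05, -2.14900696e-03, -3.94974488e-04]), 'joint_efforts': array([-1.50826541e-03, -8.51243377e+01,  6.38397094e-01, -4.25994515e+01,
       -4.87525121e-02,  1.89461588e-02,  1.33243598e-04]), 'tool_pos': array([254.00149033, 570.68275708, 226.83093873]), 'ee_rot': array([-3.14038761e+00,  8.94073826e-05,  2.72287475e+00]), 'wrist_force': array([ 0.21200257,  0.06002413, -0.08543648]), 'wrist_torque': array([-0.06941591,  0.01288084,  0.02014549]), 'grasp_force': 0.0, 'finger_gap': 0.9985653226825709}
scene demag 0.59 [311.1, 201.5, 405.5, 315.6] [613.  -4.  65.] [440. -67.  26.] [724.  64.  74.]
scene bin 0.93 [174.5, 201.7, 297.8, 317.4] [ 511. -291.    8.] [ 374. -406.    3.] [ 663. -168.   55.]
scene carton 0.74 [392.2, 180.0, 535.8, 286.0] [506. 283.   7.] [369. 148.   3.] [649. 393.  54.]
scene tnut0 0.86 [182.3, 330.8, 216.4, 362.1] 
[... 2664 characters left out ...]
8.]
side bar0 0.46 [256.0, 233.8, 286.0, 249.9] [443. -16.  84.] [424. -45.  66.] [463.  23.  92.]
side bar0 0.38 [304.6, 360.5, 338.5, 387.1] [ 444. -366.   22.] [ 416. -378.    8.] [ 475. -351.   28.]
side rocker 0.76 [257.6, 233.0, 281.5, 250.0] [443. -15.  84.] [424. -45.  73.] [462.  24.  92.]
side mug 0.97 [406.8, 240.1, 442.5, 293.0] [ 755. -181.   60.] [ 728. -219.   10.] [ 800. -124.   88.]
side spray 0.9 [354.7, 160.9, 380.2, 211.2] [750. 165.  77.] [728. 155.  13.] [784. 203. 121.]
side spray 0.24 [352.7, 313.0, 391.5, 335.0] [ 583. -288.   24.] [ 555. -294.    8.] [ 613. -271.   27.]
wrist carton 0.73 [134.7, 373.8, 270.1, 479.8] [447. 348.   5.] [361. 280.   4.] [483. 395.  52.]
```

```bash
python3 - <<'E'
import cv2
im=cv2.imread('pics/scene0.png'); cv2.imwrite('pics/sc.png',cv2.resize(im[170:370,110:550],(792,360),interpolation=cv2.INTER_CUBIC))
cv2.imwrite('pics/sb.png',cv2.resize(im[190:370,125:305],(600,600),interpolation=cv2.INTER_CUBIC))
E
```

```text
(no output)
```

View pics/sb.png

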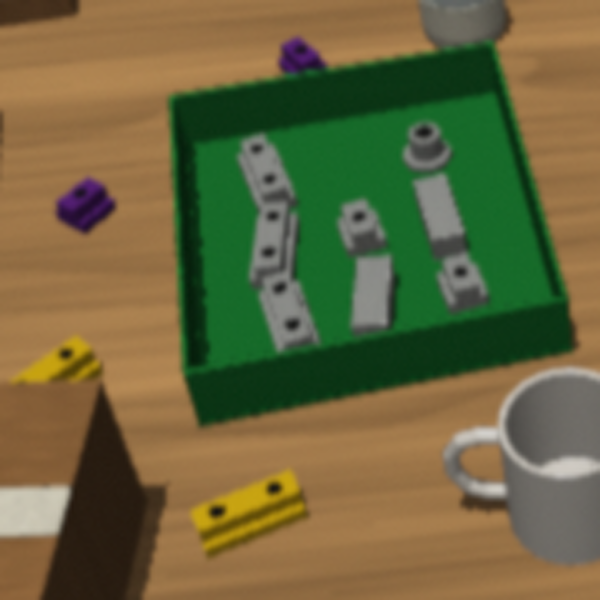

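View pics/sc.png

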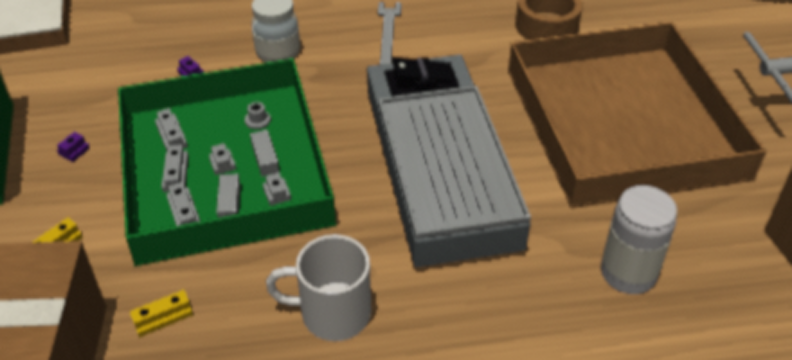

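```bash
cat >> h.py <<'E'
def rect(p):
    (c,(w,h),a)=cv2.minAreaRect(p[:,:2].astype(np.float32))
    if w<h: w,h,a=h,w,a+90
    a=np.deg2rad(a); a=(a+np.pi/2)%np.pi-np.pi/2
    return np.round(c,1),round(w,1),round(h,1),round(a,3)
def blobs(im,P,zlo,zhi,box,col=None):
    # connected regions in a height band inside a world box; grey objects only
    x0,x1,y0,y1=box
    with np.errstate(invalid='ignore'):
        m=(P[...,2]>zlo)&(P[...,2]<zhi)&(P[...,0]>x0)&(P[...,0]<x1)&(P[...,1]>y0)&(P[...,1]<y1)
    m&=(im.max(2).astype(int)-im.min(2)<40)
    n,l,st,_=cv2.connectedComponentsWithStats(m.astype(np.uint8))
    out=[]
    for i in range(1,n):
        if st[i,4]>40: out.append((rect(P[l==i]),np.nanmedian(P[l==i][:,2]).round(1),st[i,4]))
    return out
E
python3 - <<'E'
from h import *
print(np.array(imaging.camera_model('wrist')['T_tool_cam']).round(3), imaging.camera_model('wrist')['mtx'])
for c in ['scene','side']:
    d=np.load('/tmp/%s.npz'%c); im,P=d['im'],d['P']
    for b in blobs(im,P,22,34,(360,670,-420,-150)): print(c,b)
    for nm,lo,hi,box in [('plate',60,76,(400,760,-100,100))]:
        z=P[...,2]; m=(z>lo)&(z<hi)&(P[...,0]>box[0])&(P[...,0]<box[1])&(P[...,1]>box[2])&(P[...,1]<box[3]); print(nm,rect(P[m]),np.nanmedian(z[m]))
    for nm,y0,y1 in [('bin',-460,-120),('carton',110,430)]:
        z=P[...,2]; m=(z>49)&(z<58)&(P[...,0]>330)&(P[...,0]<690)&(P[...,1]>y0)&(P[...,1]<y1)
        print(nm,rect(P[m]),np.nanmedian(z[m]))
    m=(P[...,2]>70)&(P[...,0]>400)&(P[...,0]<490)&(abs(P[...,1])<70); p=P[m]
    L=p[p[:,1]>10];R=p[p[:,1]<-25]; print('rock',rect(p),np.nanmedian(L,0),np.nanmedian(R,0))
E
```

```text
[[ 1.00000e-03 -9.63000e-01 -2.71000e-01  7.80270e+01]
 [ 1.00000e+00  1.00000e-03  0.00000e+00 -3.06000e-01]
 [ 0.00000e+00 -2.71000e-01  9.63000e-01 -1.58327e+02]
 [ 0.00000e+00  0.00000e+00  0.00000e+00  1.00000e+00]] [[417.60972226   0.         318.9200748 ]
 [  0.         417.60972226 245.09241954]
 [  0.           0.           1.        ]]
scene ((array([ 437.7, -237.5]), 24.3, 20.3, np.float64(-0.049)), np.float64(30.5), np.int32(64))
scene ((array([ 448.1, -358.4]), 68.9, 17.6, np.float64(0.3)), np.float64(27.4), np.int32(141))
scene ((array([ 513. , -230.3]), 68.1, 23.8, np.float64(0.18)), np.float64(27.1), np.int32(201))
scene ((array([ 559.8, -344.2]), 140.5, 28.2, np.float64(0.156)), np.float64(27.6), np.int32(350))
scene ((array([ 515.8, -287.2]), 33.1, 18.0, np.float64(0.228)), np.float64(27.3), np.int32(81))
scene ((array([ 587.4, -278.8]), 66.4, 24.5, np.float64(-0.06)), np.float64(27.2), np.int32(236))
scene ((array([ 579.1, -217.8]), 35.3, 18.2, np.float64(0.229)), np.float64(27.1), np.int32(94))
plate (array([563. ,  -1.3]), 324.5, 139.0, np.float64(0.053)) 65.3244
[... 976 characters left out ...]
4(25.4), np.int32(121))
side ((array([ 592.6, -338.3]), 67.0, 20.9, np.float64(0.24)), np.float64(26.4), np.int32(258))
side ((array([ 522.3, -350.7]), 65.3, 22.4, np.float64(-0.078)), np.float64(26.5), np.int32(280))
side ((array([ 447. , -358.7]), 66.9, 20.9, np.float64(0.299)), np.float64(26.0), np.int32(287))
plate (array([560.7,  -1.3]), 321.4, 147.7, np.float64(0.049)) 64.14735465981084
bin (array([ 515.3, -287.1]), 283.0, 256.2, np.float64(0.113)) 53.47393624203164
carton (array([506.9, 267.6]), 280.3, 263.5, np.float64(0.054)) 53.3253636343386
rock (array([452.6,  -3.1]), 130.5, 72.6, np.float64(1.566)) [446.8258863   20.49104182  74.09851191] [444.47964479 -41.65389623  89.1939017 ]
```

Call:
drive_tool --commands '[[[0.0112,-0.0302,0,0.022],[0.0112,-0.0302,0,0.022],[0.0112,-0.0302,0,0.022],[0.0112,-0.0302,0,0.022],[0.0112,-0.0302,0,0.022],[0.0112,-0.0302,0,0.022],[0.0112,-0.0302,0,0.022],[0.0112,-0.0302,0,0.022],[0.0112,-0.0302,0,0.022],[0.0112,-0.0302,0,0.022]]]' --jaw 0.55 --squeeze 40

```text
clock: 2.33
tool_pos: [366.5, 267.5, 227.6]
ee_rot: [3.141, 0.0, 2.944]
wrist_force: [0.5, 0.7, 0.7]
finger_gap: 0.551
grasp_force: 0.0
```

Call:
drive_tool --commands '[[[0.0112,-0.0302,0,0.022],[0.0112,-0.0302,0,0.022],[0.0112,-0.0302,0,0.022],[0.0112,-0.0302,0,0.022],[0.0112,-0.0302,0,0.022],[0.0112,-0.0302,0,0.022],[0.0112,-0.0302,0,0.022],[0.0112,-0.0302,0,0.022],[0.0112,-0.0302,0,0.022],[0.0112,-0.0302,0,0.022]]]'

```text
clock: 3.17
tool_pos: [478.5, -34.6, 227.7]
ee_rot: [3.142, 0.001, -3.119]
wrist_force: [1.0, 1.0, 0.5]
finger_gap: 0.549
grasp_force: 0.0
```

Call:
drive_tool --commands '[[[0.0112,-0.0302,0,0.022],[0.0112,-0.0302,0,0.022],[0.0112,-0.0302,0,0.022],[0.0112,-0.0302,0,0.022],[0.0112,-0.0302,0,0.022],[0.0112,-0.0302,0,0.022],[0.0112,-0.0302,0,0.022],[0.0112,-0.0302,0,0.022],[0.0112,-0.0302,0,0.022],[0,0,0,0]]]'

```text
clock: 4.0
tool_pos: [578.8, -310.6, 227.0]
ee_rot: [-3.139, -0.001, -2.925]
wrist_force: [0.9, -0.5, -0.1]
finger_gap: 0.549
grasp_force: 0.0
```

```bash
cat >> h.py <<'E'
def look(zlo,zhi,box,fn=None,cam='wrist'):
    im,d,P=snap(cam,fn); s=read_state()
    print(s['clock'],s['tool_pos'].round(1),s['ee_rot'][2].round(3),s['finger_gap'],s['grasp_force'])
    for b in blobs(im,P,zlo,zhi,box): print(b)
    return im,d,P
E
python3 - <<'E'
from h import *
look(21,33,(360,670,-420,-150),'w1.png')
E
```

```text
4.05 [ 578.6 -308.   226.8] -2.926 0.5526188616960989 0.0
((array([ 447.4, -358.4]), 64.8, 18.1, np.float64(0.3)), np.float64(27.2), np.int32(1989))
((array([ 434.7, -238.1]), 23.4, 23.2, np.float64(-1.262)), np.float64(31.1), np.int32(846))
((array([ 522.7, -349.8]), 63.7, 18.1, np.float64(-0.048)), np.float64(27.2), np.int32(1697))
((array([ 511.1, -230.4]), 63.7, 24.6, np.float64(0.175)), np.float64(27.1), np.int32(2261))
((array([ 514.4, -287.6]), 31.7, 18.0, np.float64(0.239)), np.float64(27.2), np.int32(849))
((array([ 593.7, -336.7]), 64.0, 18.2, np.float64(0.268)), np.float64(27.0), np.int32(1483))
((array([ 586.4, -279. ]), 63.6, 24.2, np.float64(-0.07)), np.float64(27.0), np.int32(1918))
((array([ 578.4, -217.7]), 31.6, 18.4, np.float64(0.229)), np.float64(27.0), np.int32(772))
```

View pics/w1.png

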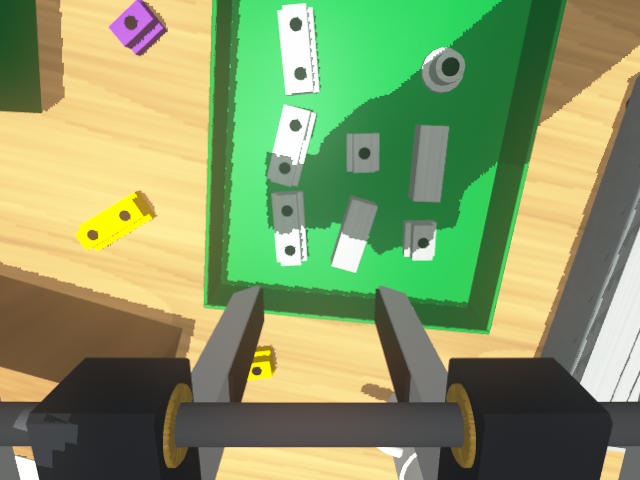

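Call:
drive_tool --commands '[[[0.005,-0.0106,-0.015,0.017],[0.005,-0.0106,-0.02,0.017],[0.0048,-0.0107,-0.025,0.018],[0,0,-0.025,0],[0,0,-0.025,0],[0,0,-0.025,0],[0,0,-0.025,0],[0,0,-0.02,0],[0,0,-0.01,0],[0,0,0,0]]]' --jaw 0.45

```text
clock: 4.88
tool_pos: [592.9, -335.4, 35.4]
ee_rot: [3.139, -0.002, -2.87]
wrist_force: [-0.3, -0.2, 0.4]
finger_gap: 0.449
grasp_force: 0.0
```

Call:
drive_tool --commands '[[[0,0,-0.004,0],[0,0,-0.004,0],[0,0,0,0],[0,0,0,0],[0,0,0,0],[0,0,0,0],[0,0,0,0],[0,0,0,0],[0,0,0,0],[0,0,0,0]]]'

```text
clock: 5.72
tool_pos: [593.8, -336.7, 29.5]
ee_rot: [-3.141, 0.0, -2.87]
wrist_force: [-0.7, -0.5, -0.7]
finger_gap: 0.45
grasp_force: 0.0
```

Call:
drive_tool --commands '[[[0,0,0,0],[0,0,0,0],[0,0,0,0],[0,0,0,0],[0,0,0,0],[0,0,0,0],[0,0,0,0],[0,0,0,0],[0,0,0,0],[0,0,0,0]]]' --jaw 0.1

```text
clock: 6.55
tool_pos: [593.7, -336.6, 29.4]
ee_rot: [3.141, -0.0, -2.87]
wrist_force: [-1.3, 1.3, 0.9]
finger_gap: 0.29
grasp_force: 40.0
```

Call:
drive_tool --commands '[[[0,0,0.01,0],[0,0,0.03,0],[0,0,0.035,0],[0,0,0.03,0],[0.005,0.02,0.015,-0.017],[0.0063,0.0263,0,-0.017],[0.0063,0.0263,0,-0.017],[0.0063,0.0263,0,-0.017],[0.0063,0.0263,0,-0.017],[0.0063,0.0263,0,-0.017]]]'

```text
clock: 7.38
tool_pos: [630.3, -184.1, 150.1]
ee_rot: [-3.141, 0.0, -2.974]
wrist_force: [0.3, -0.5, -3.3]
finger_gap: 0.289
grasp_force: 40.0
```

Call:
drive_tool --commands '[[[0.0063,0.0263,0,-0.017],[0.0063,0.0263,0,-0.017],[0.0063,0.0263,0,-0.017],[0.0063,0.0263,0,-0.017],[0.0063,0.0263,0,-0.017],[0.0077,0.0263,0,-0.017],[0.0063,0.0317,0,-0.016],[0,0,0,0],[0,0,0,0],[0,0,0,0]]]'

```text
clock: 8.22
tool_pos: [675.7, 3.7, 149.8]
ee_rot: [-3.141, 0.0, -3.09]
wrist_force: [-0.3, -1.0, -3.0]
finger_gap: 0.289
grasp_force: 40.0
```

Call:
drive_tool --commands '[[[0,0,-0.015,0],[0,0,-0.02,0],[0,0,-0.015,0],[0,0,-0.005,0],[0,0,-0.002,0],[0,0,-0.002,0],[0,0,0,0],[0,0,0,0],[0,0,0,0],[0,0,0,0]]]'

```text
clock: 9.05
tool_pos: [676.0, 4.3, 91.0]
ee_rot: [-3.142, 0.001, -3.09]
wrist_force: [0.2, 0.0, -2.6]
finger_gap: 0.291
grasp_force: 40.0
```

Call:
drive_tool --commands '[[[0,0,-0.001,0],[0,0,-0.001,0],[0,0,0,0],[0,0,0,0],[0,0,0,0],[0,0,0,0],[0,0,0,0],[0,0,0,0],[0,0,0,0],[0,0,0,0]]]'

```text
clock: 9.88
tool_pos: [676.0, 4.3, 89.3]
ee_rot: [3.141, 0.001, -3.09]
wrist_force: [-4.6, -0.0, 8.6]
finger_gap: 0.293
grasp_force: 40.0
```

Call:
drive_tool --commands '[[[0,0,0,0],[0,0,0,0],[0,0,0,0],[0,0,0,0],[0,0,0,0],[0,0,0.02,0],[0,0,0.03,0],[0,0,0.03,0],[0,0,0.03,0],[0,0,0,0]]]' --jaw 0.45

```text
clock: 10.72
tool_pos: [678.0, 3.9, 204.5]
ee_rot: [-3.142, 0.008, -3.091]
wrist_force: [0.3, 0.6, 1.3]
finger_gap: 0.449
grasp_force: 0.0
```

```bash
python3 - <<'E'
from h import *
look(78,95,(480,740,-80,80))
look(21,33,(360,670,-420,-150),cam='side')
E
```

```text
10.7667 [677.1   4.1 201.6] -3.09 0.45334028761910006 0.0
((array([676.5,   3.3]), 64.9, 17.8, np.float64(0.056)), np.float64(87.1), np.int32(2434))
10.8167 [676.2   4.3 199.4] -3.09 0.44853042428029943 0.0
((array([ 649.6, -260.8]), 221.8, 6.2, np.float64(-1.453)), np.float64(27.0), np.int32(245))
((array([ 578.7, -219.2]), 34.7, 21.6, np.float64(0.181)), np.float64(25.2), np.int32(114))
((array([ 510.4, -233.1]), 64.8, 27.7, np.float64(0.195)), np.float64(25.4), np.int32(286))
((array([ 586.1, -281.7]), 64.5, 29.5, np.float64(-0.092)), np.float64(25.2), np.int32(290))
((array([ 433.3, -240.4]), 23.8, 23.0, np.float64(-1.061)), np.float64(29.0), np.int32(110))
((array([ 378.2, -310.4]), 219.7, 3.1, np.float64(-1.461)), np.float64(27.0), np.int32(137))
((array([ 513.5, -289.9]), 35.1, 21.0, np.float64(0.319)), np.float64(25.0), np.int32(127))
((array([ 522.2, -350.8]), 64.2, 21.5, np.float64(-0.037)), np.float64(26.3), np.int32(288))
((array([ 447. , -359.5]), 66.2, 21.4, np.float64(0.324)), np.float64(25.9), np.int32(299))
```

Call:
drive_tool --commands '[[[-0.011,-0.0253,0,-0.01],[-0.011,-0.0253,0,-0.01],[-0.011,-0.0253,0,-0.01],[-0.011,-0.0253,0,-0.01],[-0.011,-0.0253,0,-0.01],[-0.011,-0.0253,0,-0.01],[-0.011,-0.0253,0,-0.01],[-0.011,-0.0253,0,-0.01],[-0.011,-0.0253,0,-0.01],[-0.011,-0.0253,0,-0.01]]]'

```text
clock: 11.65
tool_pos: [564.6, -249.5, 197.1]
ee_rot: [3.141, -0.002, 3.092]
wrist_force: [-0.1, 0.7, -0.3]
finger_gap: 0.45
grasp_force: 0.0
```

Call:
drive_tool --commands '[[[-0.011,-0.0253,0,0],[-0.011,-0.0253,0,0],[-0.011,-0.0253,0,0],[-0.0103,-0.0252,0,0],[0,0,0,0],[0,0,0,0],[0,0,0,0],[0,0,0,0],[0,0,0,0],[0,0,0,0]]]'

```text
clock: 12.48
tool_pos: [522.9, -349.0, 198.2]
ee_rot: [3.141, -0.0, 3.094]
wrist_force: [0.8, -0.1, -0.0]
finger_gap: 0.447
grasp_force: 0.0
```

```bash
python3 - <<'E'
from h import *
look(21,33,(360,670,-420,-150))
E
```

```text
12.5333 [ 522.8 -349.2  198.3] 3.094 0.450488089390991 0.0
((array([ 447.5, -358.4]), 64.0, 18.0, np.float64(0.302)), np.float64(27.2), np.int32(2054))
((array([ 434.6, -238.4]), 23.5, 23.4, np.float64(-0.578)), np.float64(31.0), np.int32(946))
((array([ 511. , -230.7]), 64.0, 24.7, np.float64(0.176)), np.float64(27.0), np.int32(2491))
((array([ 522.4, -349.7]), 63.5, 17.5, np.float64(-0.053)), np.float64(27.1), np.int32(1688))
((array([ 514.3, -287.8]), 32.8, 18.3, np.float64(0.247)), np.float64(27.1), np.int32(934))
((array([ 586., -279.]), 63.5, 24.5, np.float64(-0.061)), np.float64(26.9), np.int32(1576))
((array([ 578.4, -217.6]), 32.5, 18.8, np.float64(0.243)), np.float64(26.9), np.int32(858))
```

Call:
drive_tool --commands '[[[0,0,-0.02,0],[0,0,-0.03,0],[0,0,-0.03,0],[0,0,-0.03,0],[0,0,-0.03,0],[0,0,-0.019,0],[0,0,-0.006,0],[0,0,-0.004,0],[0,0,0,0],[0,0,0,0]]]'

```text
clock: 13.37
tool_pos: [523.1, -350.2, 30.7]
ee_rot: [-3.141, 0.002, 3.093]
wrist_force: [0.5, -0.7, -0.1]
finger_gap: 0.451
grasp_force: 0.0
```

Call:
drive_tool --commands '[[[0,0,0,0],[0,0,0,0],[0,0,0,0],[0,0,0,0],[0,0,0,0],[0,0,0,0],[0,0,0,0],[0,0,0,0],[0,0,0,0],[0,0,0,0]]]' --jaw 0.1

```text
clock: 14.2
tool_pos: [522.9, -349.9, 30.3]
ee_rot: [-3.141, 0.001, 3.093]
wrist_force: [-1.0, 2.1, 7.7]
finger_gap: 0.291
grasp_force: 40.0
```

Call:
drive_tool --commands '[[[0,0,0.01,0],[0,0,0.03,0],[0,0,0.035,0],[0,0,0.03,0],[0.005,0.02,0.015,0.01],[0.0063,0.0263,0,0.01],[0.0063,0.0263,0,0.01],[0.0063,0.0263,0,0.01],[0.0063,0.0263,0,0.01],[0.0063,0.0263,0,0.01]]]'

```text
clock: 15.03
tool_pos: [559.0, -197.1, 150.2]
ee_rot: [-3.142, 0.001, -3.13]
wrist_force: [1.0, -0.1, -2.2]
finger_gap: 0.291
grasp_force: 40.0
```

Call:
drive_tool --commands '[[[0.0063,0.0263,0,0.01],[0.0063,0.0263,0,0.01],[0.0063,0.0263,0,0.01],[0.0063,0.0263,0,0.01],[0.0063,0.0263,0,0],[0.0063,0.0303,0,0],[0.0067,0.0373,0,0],[0,0,0,0],[0,0,0,0],[0,0,0,0]]]'

```text
clock: 15.87
tool_pos: [603.3, 0.2, 149.9]
ee_rot: [-3.141, 0.0, -3.091]
wrist_force: [-0.7, -0.2, -3.1]
finger_gap: 0.289
grasp_force: 40.0
```

Call:
drive_tool --commands '[[[0,0,-0.015,0],[0,0,-0.02,0],[0,0,-0.015,0],[0,0,-0.005,0],[0,0,-0.002,0],[0,0,-0.002,0],[0,0,-0.001,0],[0,0,0,0],[0,0,0,0],[0,0,0,0]]]'

```text
clock: 16.7
tool_pos: [603.9, 0.4, 90.3]
ee_rot: [-3.141, 0.001, -3.091]
wrist_force: [-2.6, -2.3, 7.3]
finger_gap: 0.293
grasp_force: 40.0
```

Call:
drive_tool --commands '[[[0,0,0,0],[0,0,0,0],[0,0,0,0],[0,0,0,0],[0,0,0,0],[0,0,0.02,0],[0,0,0.03,0],[0,0,0.03,0],[0,0,0.03,0],[0,0,0,0]]]' --jaw 0.45

```text
clock: 17.53
tool_pos: [605.6, 0.5, 204.9]
ee_rot: [3.141, 0.007, -3.091]
wrist_force: [0.2, -0.5, 0.2]
finger_gap: 0.451
grasp_force: 0.0
```

Call:
drive_tool --commands '[[[-0.011,-0.0253,0,0.025],[-0.011,-0.0253,0,0.025],[-0.011,-0.0253,0,0.025],[-0.011,-0.0253,0,0.025],[-0.011,-0.0253,0,0.025],[-0.011,-0.0253,0,0.025],[-0.011,-0.0253,0,0.025],[-0.011,-0.0253,0,0.025],[-0.011,-0.0253,0,0.025],[-0.011,-0.0253,0,0.025]]]'

```text
clock: 18.37
tool_pos: [492.8, -253.3, 199.3]
ee_rot: [-3.142, 0.0, -2.839]
wrist_force: [0.7, -0.1, 0.7]
finger_gap: 0.45
grasp_force: 0.0
```

Call:
drive_tool --commands '[[[-0.011,-0.0265,0,0],[-0.0115,-0.0265,0,0],[-0.012,-0.0265,0,0],[-0.012,-0.0265,0,0],[0,0,0,0],[0,0,0,0],[0,0,0,0],[0,0,0,0],[0,0,0,0],[0,0,0,0]]]'

```text
clock: 19.2
tool_pos: [447.5, -357.5, 199.4]
ee_rot: [3.142, 0.0, -2.839]
wrist_force: [-0.3, -0.2, 0.2]
finger_gap: 0.448
grasp_force: 0.0
```

```bash
python3 - <<'E'
from h import *
look(21,33,(360,670,-420,-150))
look(78,95,(480,740,-80,80),cam='scene')
E
```

```text
19.25 [ 447.4 -357.6  199.4] -2.839 0.4479654808732249 0.0
((array([ 447.3, -358.3]), 63.7, 17.9, np.float64(0.297)), np.float64(27.1), np.int32(1722))
((array([ 434.1, -238.5]), 23.6, 22.5, np.float64(-1.39)), np.float64(31.0), np.int32(729))
((array([ 506.8, -231.3]), 56.1, 24.5, np.float64(0.17)), np.float64(26.8), np.int32(1569))
((array([ 522.6, -293.7]), 19.7, 4.3, np.float64(0.419)), np.float64(26.5), np.int32(72))
((array([ 578.4, -278.6]), 50.5, 24.6, np.float64(-0.054)), np.float64(26.6), np.int32(1130))
19.3 [ 447.3 -357.7  199.5] -2.84 0.4479827365824679 0.0
((array([6.402e+02, 4.000e-01]), 141.1, 20.1, np.float64(0.053)), np.float64(86.9), np.int32(453))
```

Call:
drive_tool --commands '[[[0,0,-0.02,0],[0,0,-0.03,0],[0,0,-0.03,0],[0,0,-0.03,0],[0,0,-0.03,0],[0,0,-0.019,0],[0,0,-0.006,0],[0,0,-0.005,0],[0,0,0,0],[0,0,0,0]]]'

```text
clock: 20.13
tool_pos: [447.5, -358.6, 30.5]
ee_rot: [-3.14, 0.001, -2.84]
wrist_force: [0.4, 0.3, 0.4]
finger_gap: 0.451
grasp_force: 0.0
```

Call:
drive_tool --commands '[[[0,0,0,0],[0,0,0,0],[0,0,0,0],[0,0,0,0],[0,0,0,0],[0,0,0,0],[0,0,0,0],[0,0,0,0],[0,0,0,0],[0,0,0,0]]]' --jaw 0.1

```text
clock: 20.97
tool_pos: [447.4, -358.3, 30.2]
ee_rot: [-3.141, 0.001, -2.84]
wrist_force: [-0.9, 1.9, 8.5]
finger_gap: 0.289
grasp_force: 40.0
```

Call:
drive_tool --commands '[[[0,0,0.01,0],[0,0,0.03,0],[0,0,0.035,0],[0,0,0.03,0],[0.005,0.02,0.015,-0.025],[0.0063,0.0263,0,-0.025],[0.0063,0.0263,0,-0.025],[0.0063,0.0263,0,-0.025],[0.0063,0.0263,0,-0.025],[0.0063,0.0263,0,-0.025]]]'

```text
clock: 21.8
tool_pos: [483.5, -205.4, 150.2]
ee_rot: [-3.141, 0.001, -2.992]
wrist_force: [0.3, -1.0, -2.9]
finger_gap: 0.29
grasp_force: 40.0
```

Call:
drive_tool --commands '[[[0.0063,0.0263,0,-0.025],[0.0063,0.0263,0,-0.025],[0.0063,0.0263,0,-0.025],[0.0063,0.0263,0,-0.025],[0.0063,0.0263,0,0],[0.0075,0.0343,0,0],[0.008,0.038,0,0],[0,0,0,0],[0,0,0,0],[0,0,0,0]]]'

```text
clock: 22.63
tool_pos: [530.3, -3.3, 149.9]
ee_rot: [-3.141, 0.0, -3.09]
wrist_force: [1.1, -0.8, -3.4]
finger_gap: 0.29
grasp_force: 40.0
```

Call:
drive_tool --commands '[[[0,0,-0.015,0],[0,0,-0.02,0],[0,0,-0.015,0],[0,0,-0.005,0],[0,0,-0.002,0],[0,0,-0.002,0],[0,0,-0.001,0],[0,0,0,0],[0,0,0,0],[0,0,0,0]]]'

```text
clock: 23.47
tool_pos: [530.9, -3.2, 90.2]
ee_rot: [-3.141, 0.001, -3.091]
wrist_force: [-2.6, -2.1, 8.0]
finger_gap: 0.289
grasp_force: 40.0
```

Call:
drive_tool --commands '[[[0,0,0,0],[0,0,0,0],[0,0,0,0],[0,0,0,0],[0,0,0,0],[0,0,0.02,0],[0,0,0.03,0],[0,0,0.03,0],[0,0,0.03,0],[0,0,0,0]]]' --jaw 0.45

```text
clock: 24.3
tool_pos: [532.6, -3.1, 204.5]
ee_rot: [3.141, 0.007, -3.091]
wrist_force: [0.4, 0.3, -0.1]
finger_gap: 0.451
grasp_force: 0.0
```

Call:
drive_tool --commands '[[[-0.01,-0.006,0,0],[-0.02,-0.006,0,0],[-0.02,-0.006,0,0],[-0.02,-0.006,0,0],[-0.01,-0.006,0,0],[-0.003,-0.004,0,0],[0,0,0,0],[0,0,0,0],[0,0,0,0],[0,0,0,0]]]' --jaw 0

```text
clock: 25.13
tool_pos: [448.0, -36.7, 199.3]
ee_rot: [-3.141, -0.0, -3.09]
wrist_force: [-0.0, 0.0, -0.4]
finger_gap: 0.003
grasp_force: 0.0
```

```bash
python3 - <<'E'
from h import *
im,d,P=look(78,95,(480,740,-80,80),'w2.png',cam='scene')
cv2.imwrite('pics/w2c.png',cv2.resize(im[170:370,110:550][...,::-1],(792,360)))
for c in ['wrist','side']:
    im,d,P=look(78,95,(480,740,-80,80),'w2%s.png'%c,cam=c)
    print(rect(P[imaging.masks_of('rocker',c)[0]['mask']]))
E
```

```text
25.1833 [447.9 -36.7 199.2] -3.09 0.006202207128105472 0.0
((array([604.6,  -1.7]), 211.7, 21.0, np.float64(0.053)), np.float64(87.1), np.int32(632))
25.2333 [447.8 -36.8 199.3] -3.09 0.00547611757919863 0.0
((array([513.7,  -3.1]), 30.1, 14.9, np.float64(0.079)), np.float64(86.9), np.int32(733))
(array([442.5,  -3.8]), 73.7, 51.4, np.float64(-1.313))
25.3333 [447.6 -36.8 199.3] -3.09 0.003068721062709786 0.0
((array([6.756e+02, 6.000e-01]), 65.1, 25.4, np.float64(0.114)), np.float64(85.0), np.int32(179))
((array([602.7,  -2.7]), 63.7, 25.1, np.float64(0.05)), np.float64(85.2), np.int32(186))
((array([530.3,  -3.9]), 65.2, 26.4, np.float64(0.027)), np.float64(85.1), np.int32(191))
(array([443.2,  -9. ]), 78.2, 40.0, np.float64(-1.535))
```

View pics/w2wrist.png

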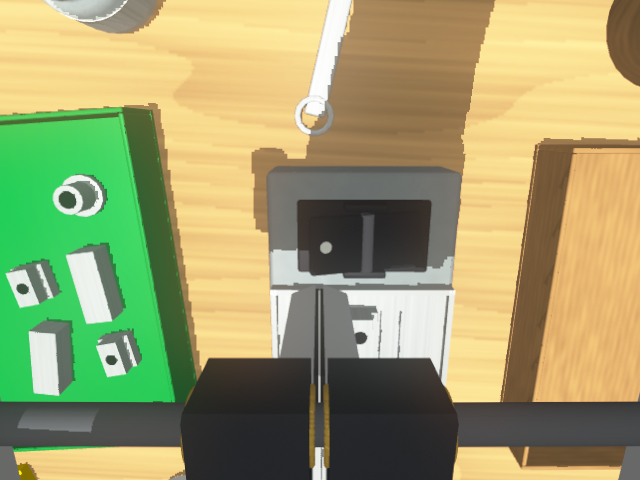

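Call:
drive_tool --commands '[[[-0.002,0,-0.02,0],[0,0,-0.025,0],[0,0,-0.02,0],[0,0,-0.012,0],[0,0,-0.005,0],[0,0,-0.004,0],[0,0,-0.004,0],[0,0,-0.003,0],[0,0,-0.003,0],[0,0,-0.002,0]]]'

```text
clock: 26.22
tool_pos: [445.6, -36.8, 101.5]
ee_rot: [3.141, 0.001, -3.09]
wrist_force: [0.2, 0.6, 0.1]
finger_gap: 0.005
grasp_force: 0.0
```

Call:
drive_tool --commands '[[[0,0,-0.002,0],[0,0,0,0],[0,0,0,0],[0,0,0,0],[0,0,0.02,0],[0,0,0.03,0],[0,0,0.03,0],[0,0,0.02,0],[0,0,0,0],[0,0,0,0]]]'

```text
clock: 27.05
tool_pos: [445.9, -36.7, 200.2]
ee_rot: [3.141, 0.002, -3.09]
wrist_force: [-0.5, -0.1, 0.2]
finger_gap: 0.008
grasp_force: 0.0
```

```bash
cat >> h.py <<'E'
def rocker(c='side'):
    im,d,P=snap(c); p=P[imaging.masks_of('rocker',c)[0]['mask']]; p=p[p[:,2]>66]
    for nm,y0,y1 in (('L',10,35),('R',-50,-25)):
        q=p[(p[:,1]>y0)&(p[:,1]<y1)]; print(c,nm,len(q),np.nanmedian(q,0).round(1) if len(q) else '')
E
python3 - <<'E'
from h import *
rocker(); rocker('scene')
look(78,95,(480,740,-80,80),cam='scene')
E
```

```text
side L 103 [440.8  19.9  89.5]
side R 144 [443.3 -36.4  72.7]
scene L 107 [449.4  20.7  90.8]
scene R 107 [448.9 -35.1  74.4]
27.3 [445.  -37.  198.6] -3.091 0.0038393667125692643 0.0
((array([603. ,  -0.8]), 215.6, 19.7, np.float64(0.056)), np.float64(86.8), np.int32(636))
```

Call:
drive_tool --commands '[[[0.01,0.006,0,0],[0.02,0.006,0,0],[0.02,0.006,0,0],[0.02,0.006,0,0],[0.01,0.006,0,0],[0.005,0.004,0,0],[0,0,0,0],[0,0,0,0],[0,0,0,0],[0,0,0,0]]]' --jaw 0.45

```text
clock: 28.13
tool_pos: [529.9, -3.3, 199.6]
ee_rot: [3.141, 0.0, -3.091]
wrist_force: [0.3, 0.6, 0.9]
finger_gap: 0.455
grasp_force: 0.0
```

```bash
python3 - <<'E'
from h import *
look(78,95,(480,740,-80,80))
E
```

```text
28.1833 [530.   -3.2 199.6] -3.091 0.4488570208870885 0.0
((array([531.5,  -4.2]), 64.8, 18.0, np.float64(0.049)), np.float64(87.1), np.int32(2477))
((array([ 6.031e+02, -6.000e-01]), 64.6, 17.9, np.float64(0.047)), np.float64(86.9), np.int32(2072))
((array([646.9,   1.8]), 17.6, 8.2, np.float64(-1.504)), np.float64(86.1), np.int32(356))
((array([699.6,   4.8]), 17.6, 17.5, np.float64(0.06)), np.float64(86.8), np.int32(389))
```

Call:
drive_tool --commands '[[[0.001,0,-0.02,0],[0,0,-0.03,0],[0,0,-0.03,0],[0,0,-0.02,0],[0,0,-0.006,0],[0,0,-0.003,0],[0,0,0,0],[0,0,0,0],[0,0,0,0],[0,0,0,0]]]'

```text
clock: 29.02
tool_pos: [532.0, -2.8, 91.4]
ee_rot: [3.141, 0.002, -3.09]
wrist_force: [0.1, 1.2, 0.4]
finger_gap: 0.452
grasp_force: 0.0
```

Call:
drive_tool --commands '[[[0,0,0,0],[0,0,0,0],[0,0,0,0],[0,0,0,0],[0,0,0,0],[0,0,0,0],[0,0,0,0],[0,0,0,0],[0,0,0,0],[0,0,0,0]]]' --jaw 0.1

```text
clock: 29.85
tool_pos: [531.6, -2.9, 90.7]
ee_rot: [3.142, 0.0, -3.09]
wrist_force: [-1.4, 0.2, 6.1]
finger_gap: 0.291
grasp_force: 40.0
```

Call:
drive_tool --commands '[[[0,0,0.01,0],[0,0,0.025,0],[0,0,0.025,0],[-0.005,0.014,0,0],[-0.0095,0.0252,0,0],[-0.0095,0.0252,0,0],[-0.0095,0.0252,0,0],[-0.0095,0.0252,0,0],[-0.0095,0.0252,0,0],[-0.0095,0.0252,0,0]]]'

```text
clock: 30.68
tool_pos: [468.8, 163.3, 150.9]
ee_rot: [-3.141, 0.0, -3.091]
wrist_force: [0.6, -0.5, -2.7]
finger_gap: 0.285
grasp_force: 40.0
```

Call:
drive_tool --commands '[[[-0.0095,0.0252,0,0],[-0.0095,0.0252,0,0],[-0.0095,0.0252,0,0],[-0.0095,0.0252,0,0],[0,0,0,0],[0,0,0,0],[0,0,-0.02,0],[0,0,-0.03,0],[0,0,-0.025,0],[0,0,-0.02,0]]]'

```text
clock: 31.52
tool_pos: [431.5, 261.6, 54.1]
ee_rot: [-3.141, -0.0, -3.092]
wrist_force: [0.3, -0.7, -2.4]
finger_gap: 0.289
grasp_force: 40.0
```

Call:
drive_tool --commands '[[[0,0,-0.01,0],[0,0,-0.006,0],[0,0,-0.004,0],[0,0,-0.002,0],[0,0,-0.002,0],[0,0,-0.001,0],[0,0,0,0],[0,0,0,0],[0,0,0,0],[0,0,0,0]]]'

```text
clock: 32.35
tool_pos: [431.6, 263.2, 30.7]
ee_rot: [3.141, 0.0, -3.09]
wrist_force: [-1.1, 0.2, 0.3]
finger_gap: 0.294
grasp_force: 40.0
```

Call:
drive_tool --commands '[[[0,0,0,0],[0,0,0,0],[0,0,0,0],[0,0,0,0],[0,0,0.02,0],[0,0,0.03,0],[0,0,0.03,0],[0,0,0.03,0],[0,0,0.03,0],[0,0,0.03,0]]]' --jaw 0.45

```text
clock: 33.18
tool_pos: [431.3, 262.8, 202.0]
ee_rot: [-3.141, 0.0, -3.091]
wrist_force: [-0.3, -0.6, 0.3]
finger_gap: 0.451
grasp_force: 0.0
```

Call:
drive_tool --commands '[[[0.0172,-0.0263,0,0],[0.0172,-0.0263,0,0],[0.0172,-0.0263,0,0],[0.0172,-0.0263,0,0],[0.0172,-0.0263,0,0],[0.0172,-0.0263,0,0],[0.0172,-0.0263,0,0],[0.0172,-0.0263,0,0],[0.0172,-0.0263,0,0],[0.0172,-0.0263,0,0]]]'

```text
clock: 34.02
tool_pos: [604.1, -1.3, 200.4]
ee_rot: [3.142, -0.0, -3.09]
wrist_force: [-0.3, 0.1, 0.0]
finger_gap: 0.447
grasp_force: 0.0
```

Call:
drive_tool --commands '[[[0,0,0,0],[0,0,0,0],[0,0,0,0],[0,0,0,0],[0,0,0,0],[0,0,0,0],[0,0,0,0],[0,0,0,0],[0,0,0,0],[0,0,0,0]]]'

```text
clock: 34.85
tool_pos: [603.4, 0.1, 200.5]
ee_rot: [-3.142, 0.0, -3.09]
wrist_force: [-0.8, 0.2, 0.1]
finger_gap: 0.451
grasp_force: 0.0
```

```bash
python3 - <<'E'
from h import *
look(78,95,(480,740,-80,80))
look(20,33,(380,640,150,390),cam='scene')
E
```

```text
34.9 [6.034e+02 1.000e-01 2.004e+02] -3.09 0.4485197928137753 0.0
((array([ 6.039e+02, -4.000e-01]), 64.9, 17.9, np.float64(0.045)), np.float64(87.1), np.int32(2470))
((array([676.3,   3.2]), 65.4, 17.9, np.float64(0.057)), np.float64(86.9), np.int32(2089))
34.95 [6.035e+02 1.000e-01 2.004e+02] -3.09 0.4489057086591123 0.0
((array([438.7, 387.2]), 112.2, 5.5, np.float64(0.053)), np.float64(26.1), np.int32(92))
((array([431.8, 261.4]), 68.0, 21.4, np.float64(0.051)), np.float64(26.5), np.int32(147))
```

Call:
drive_tool --commands '[[[0,0,-0.02,0],[0,0,-0.03,0],[0,0,-0.03,0],[0,0,-0.021,0],[0,0,-0.006,0],[0,0,-0.003,0],[0,0,0,0],[0,0,0,0],[0,0,0,0],[0,0,0,0]]]'

```text
clock: 35.78
tool_pos: [604.0, 0.1, 91.5]
ee_rot: [3.141, 0.002, -3.09]
wrist_force: [-0.3, -0.1, -0.7]
finger_gap: 0.453
grasp_force: 0.0
```

Call:
drive_tool --commands '[[[0,0,0,0],[0,0,0,0],[0,0,0,0],[0,0,0,0],[0,0,0,0],[0,0,0,0],[0,0,0,0],[0,0,0,0],[0,0,0,0],[0,0,0,0]]]' --jaw 0.1

```text
clock: 36.62
tool_pos: [603.6, 0.1, 90.7]
ee_rot: [3.142, 0.0, -3.09]
wrist_force: [-1.5, 0.9, 5.3]
finger_gap: 0.292
grasp_force: 40.0
```

Call:
drive_tool --commands '[[[0,0,0.01,0],[0,0,0.025,0],[0,0,0.025,0],[-0.005,0.014,0,0],[-0.0092,0.0252,0,0],[-0.0092,0.0252,0,0],[-0.0092,0.0252,0,0],[-0.0092,0.0252,0,0],[-0.0092,0.0252,0,0],[-0.0092,0.0252,0,0]]]'

```text
clock: 37.45
tool_pos: [542.6, 166.3, 150.9]
ee_rot: [-3.141, 0.0, -3.091]
wrist_force: [-0.4, 0.3, -2.6]
finger_gap: 0.291
grasp_force: 40.0
```

Call:
drive_tool --commands '[[[-0.0092,0.0252,0,0],[-0.0092,0.0252,0,0],[-0.0092,0.0252,0,0],[-0.0092,0.0252,0,0],[0,0,0,0],[0,0,0,0],[0,0,-0.02,0],[0,0,-0.03,0],[0,0,-0.025,0],[0,0,-0.02,0]]]'

```text
clock: 38.28
tool_pos: [506.5, 264.5, 54.1]
ee_rot: [-3.141, -0.001, -3.092]
wrist_force: [-0.6, 0.5, -1.6]
finger_gap: 0.291
grasp_force: 40.0
```

Call:
drive_tool --commands '[[[0,0,-0.01,0],[0,0,-0.006,0],[0,0,-0.004,0],[0,0,-0.002,0],[0,0,-0.002,0],[0,0,-0.001,0],[0,0,0,0],[0,0,0,0],[0,0,0,0],[0,0,0,0]]]'

```text
clock: 39.12
tool_pos: [506.6, 266.2, 30.7]
ee_rot: [3.141, 0.0, -3.09]
wrist_force: [-0.9, 0.6, 0.6]
finger_gap: 0.291
grasp_force: 40.0
```

Next: far nut at (676.3, 3.5): dx +169.7, dy -262.7.

Call:
drive_tool --commands '[[[0,0,0,0],[0,0,0,0],[0,0,0,0],[0,0,0,0],[0,0,0.02,0],[0,0,0.03,0],[0,0,0.03,0],[0,0,0.03,0],[0,0,0.03,0],[0,0,0.03,0]]]' --jaw 0.45

```text
clock: 39.95
tool_pos: [506.3, 265.9, 202.0]
ee_rot: [-3.142, 0.0, -3.09]
wrist_force: [0.0, -0.2, 0.2]
finger_gap: 0.453
grasp_force: 0.0
```

Call:
drive_tool --commands '[[[0.017,-0.0263,0,0],[0.017,-0.0263,0,0],[0.017,-0.0263,0,0],[0.017,-0.0263,0,0],[0.017,-0.0263,0,0],[0.017,-0.0263,0,0],[0.017,-0.0263,0,0],[0.017,-0.0263,0,0],[0.017,-0.0263,0,0],[0.017,-0.0263,0,0]]]'

```text
clock: 40.78
tool_pos: [677.1, 1.7, 200.4]
ee_rot: [3.142, -0.0, -3.09]
wrist_force: [0.5, -0.0, 0.9]
finger_gap: 0.457
grasp_force: 0.0
```

Call:
drive_tool --commands '[[[0,0,0,0],[0,0,0,0],[0,0,0,0],[0,0,0,0],[0,0,0,0],[0,0,0,0],[0,0,0,0],[0,0,0,0],[0,0,0,0],[0,0,0,0]]]'

```text
clock: 41.62
tool_pos: [676.4, 3.1, 200.5]
ee_rot: [-3.142, 0.0, -3.09]
wrist_force: [-0.3, 0.2, 0.2]
finger_gap: 0.449
grasp_force: 0.0
```

```bash
python3 - <<'E'
from h import *
look(78,95,(480,740,-80,80))
look(20,33,(380,640,150,390),cam='scene')
rocker()
E
```

```text
41.6667 [676.5   3.1 200.4] -3.09 0.4483419347200839 0.0
((array([676.2,   3.3]), 64.3, 18.0, np.float64(0.052)), np.float64(87.1), np.int32(2468))
41.7167 [676.4   3.1 200.4] -3.09 0.45515550288756246 0.0
((array([445.4, 387.3]), 128.0, 4.6, np.float64(0.04)), np.float64(26.6), np.int32(101))
((array([469.9, 262.6]), 142.4, 20.4, np.float64(0.037)), np.float64(26.5), np.int32(313))
side L 106 [440.6  19.8  89. ]
side R 138 [442.3 -37.2  73.3]
```

Call:
drive_tool --commands '[[[0,0,-0.02,0],[0,0,-0.03,0],[0,0,-0.03,0],[0,0,-0.021,0],[0,0,-0.006,0],[0,0,-0.003,0],[0,0,0,0],[0,0,0,0],[0,0,0,0],[0,0,0,0]]]'

```text
clock: 42.65
tool_pos: [677.0, 3.1, 91.6]
ee_rot: [3.142, 0.002, -3.09]
wrist_force: [0.3, 0.6, 0.5]
finger_gap: 0.449
grasp_force: 0.0
```

Call:
drive_tool --commands '[[[0,0,0,0],[0,0,0,0],[0,0,0,0],[0,0,0,0],[0,0,0,0],[0,0,0,0],[0,0,0,0],[0,0,0,0],[0,0,0,0],[0,0,0,0]]]' --jaw 0.1

```text
clock: 43.48
tool_pos: [676.6, 3.3, 90.7]
ee_rot: [3.141, 0.0, -3.09]
wrist_force: [-1.7, 1.1, 6.0]
finger_gap: 0.291
grasp_force: 40.0
```

Call:
drive_tool --commands '[[[0,0,0.01,0],[0,0,0.025,0],[0,0,0.025,0],[-0.005,0.014,0,0],[-0.009,0.0253,0,0],[-0.009,0.0253,0,0],[-0.009,0.0253,0,0],[-0.009,0.0253,0,0],[-0.009,0.0253,0,0],[-0.009,0.0253,0,0]]]'

```text
clock: 44.32
tool_pos: [616.4, 170.2, 150.4]
ee_rot: [-3.141, -0.0, -3.09]
wrist_force: [-0.0, 0.4, -2.8]
finger_gap: 0.286
grasp_force: 40.0
```

Call:
drive_tool --commands '[[[-0.009,0.0253,0,0],[-0.009,0.0253,0,0],[-0.009,0.0253,0,0],[-0.009,0.0253,0,0],[0,0,0,0],[0,0,0,0],[0,0,-0.02,0],[0,0,-0.03,0],[0,0,-0.025,0],[0,0,-0.02,0]]]'

```text
clock: 45.15
tool_pos: [581.1, 268.7, 53.6]
ee_rot: [-3.14, -0.001, -3.092]
wrist_force: [0.2, -0.2, -3.0]
finger_gap: 0.289
grasp_force: 40.0
```

Call:
drive_tool --commands '[[[0,0,-0.01,0],[0,0,-0.006,0],[0,0,-0.004,0],[0,0,-0.002,0],[0,0,-0.002,0],[0,0,-0.001,0],[0,0,0,0],[0,0,0,0],[0,0,0,0],[0,0,0,0]]]'

```text
clock: 45.98
tool_pos: [581.6, 270.2, 30.8]
ee_rot: [3.141, 0.0, -3.09]
wrist_force: [-0.9, -0.5, -0.1]
finger_gap: 0.291
grasp_force: 40.0
```

Call:
drive_tool --commands '[[[0,0,0,0],[0,0,0,0],[0,0,0,0],[0,0,0,0],[0,0,0.02,0],[0,0,0.03,0],[0,0,0.03,0],[0,0,0.03,0],[0,0,0.03,0],[0,0,0.03,0]]]' --jaw 0.45

```text
clock: 46.82
tool_pos: [581.3, 269.9, 202.0]
ee_rot: [-3.142, 0.0, -3.091]
wrist_force: [0.1, 0.1, -0.1]
finger_gap: 0.453
grasp_force: 0.0
```

```bash
python3 - <<'E'
from h import *
look(20,33,(380,640,150,390))
look(20,33,(380,640,150,390),cam='side')
E
```

```text
46.8667 [583.5 270.6 208.1] -3.091 0.4500783291736312 0.0
((array([439.1, 262.7]), 48.3, 17.8, np.float64(0.042)), np.float64(27.2), np.int32(1803))
((array([506.9, 265. ]), 63.6, 17.9, np.float64(0.059)), np.float64(27.2), np.int32(2025))
((array([581.2, 269.1]), 64.0, 17.8, np.float64(0.046)), np.float64(27.1), np.int32(1688))
46.9167 [583.4 270.7 205.4] -3.091 0.45168843752224425 0.0
((array([434.9, 384.7]), 105.7, 9.8, np.float64(0.008)), np.float64(26.7), np.int32(99))
((array([580.8, 265.1]), 66.2, 26.8, np.float64(0.071)), np.float64(25.7), np.int32(115))
((array([505.3, 263.4]), 65.9, 25.4, np.float64(0.015)), np.float64(25.5), np.int32(116))
((array([431. , 259.4]), 61.6, 24.9, np.float64(0.07)), np.float64(25.5), np.int32(120))
((array([616. , 152.8]), 47.3, 5.5, np.float64(0.001)), np.float64(27.3), np.int32(47))
```

Call:
drive_tool --commands '[[[-0.0137,-0.0247,0,0],[-0.0137,-0.0247,0,0],[-0.0137,-0.0247,0,0],[-0.0137,-0.0247,0,0],[-0.0137,-0.0247,0,0],[-0.0137,-0.0247,0,0],[-0.0137,-0.0247,0,0],[-0.0137,-0.0247,0,0],[-0.0137,-0.0247,0,0],[-0.0137,-0.0247,0,0]]]' --jaw 0

```text
clock: 47.75
tool_pos: [443.5, 22.0, 200.1]
ee_rot: [3.142, -0.0, -3.09]
wrist_force: [-0.0, -0.4, 0.1]
finger_gap: 0.002
grasp_force: 0.0
```

Call:
drive_tool --commands '[[[0,0,0,0],[0,0,0,0],[0,0,0,0],[0,0,0,0],[0,0,0,0],[0,0,0,0],[0,0,0,0],[0,0,0,0],[0,0,0,0],[0,0,0,0]]]'

```text
clock: 48.58
tool_pos: [444.5, 23.1, 200.4]
ee_rot: [-3.142, 0.0, -3.09]
wrist_force: [-0.1, -0.3, -1.1]
finger_gap: 0.005
grasp_force: 0.0
```

Call:
drive_tool --commands '[[[0,0,-0.02,0],[0,0,-0.025,0],[0,0,-0.02,0],[0,0,-0.012,0],[0,0,-0.005,0],[0,0,-0.004,0],[0,0,-0.004,0],[0,0,-0.004,0],[0,0,-0.003,0],[0,0,-0.002,0]]]'

```text
clock: 49.42
tool_pos: [444.6, 23.1, 101.4]
ee_rot: [3.142, 0.0, -3.09]
wrist_force: [0.1, -0.0, -0.0]
finger_gap: 0.006
grasp_force: 0.0
```

Call:
drive_tool --commands '[[[0,0,-0.002,0],[0,0,0,0],[0,0,0,0],[0,0,0,0],[0,0,0.02,0],[0,0,0.03,0],[0,0,0.03,0],[0,0,0.02,0],[0,0,0,0],[0,0,0,0]]]'

```text
clock: 50.25
tool_pos: [444.9, 23.4, 200.2]
ee_rot: [3.141, 0.002, -3.09]
wrist_force: [1.0, 0.1, 0.2]
finger_gap: 0.006
grasp_force: 0.0
```

```bash
python3 - <<'E'
from h import *
rocker(); rocker('scene')
im,d,P=snap('scene'); cv2.imwrite('pics/end.png',cv2.resize(im[170:370,110:550][...,::-1],(792,360)))
E
```

```text
side L 52 [442.4  22.4  73.5]
side R 99 [444.2 -41.1  89.6]
scene L 89 [448.3  20.9  75.5]
scene R 87 [451.4 -34.3  91. ]
```

View pics/end.png

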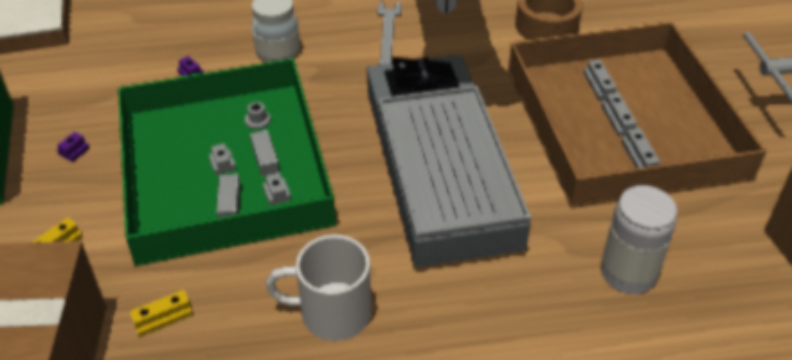

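The three nuts lie in the carton (around (620,110)), the plate is empty, the rocker is off, and the mug, can and the other hardware in the bin haven't moved.

```bash
python3 -c "
from h import *
print(r.close_job())"
```

```text
the job is handed in; nothing more can be done
None
```

The job is handed in: all three long T-slot nuts present went onto the plate with the demagnetiser off, moved to the carton with it running, and the switch is back to off, with everything else left in place.

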